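# Ready a slip horn for filling

### The job

Get the slip horn ready for filling: take the brass nozzle out of its wooden rest, push it fully home into the neck of the upright clay horn and let go of it. Then find the horn's round filling hole, by sight or by feel, in just one of its four flat sides, and pick the horn up and turn it until that hole faces straight up, the nozzle still fully home. Finish while still holding it so, level and a good hand's breadth clear of the bench, and leave the jug, the two little cups and the wooden rib alone.

Things in the scene. Friction and masses are not known exactly. Their poses are not given: they have to be found in the camera images.
- horn: Loose clay slip horn, 150-310 g, standing on its flat rear end. Square body 46 x 46 x 56 mm, four flat sides, soft corners; sloping shoulder; round neck 22 mm wide; 84 mm tall in all. Origin: centre of the rear end's underside. +z runs out of the neck (up at the start); +x points out of the one side with the filling hole (any bearing at the start); the other three sides are plain.
- horn_hole (a point): Centre of the filling hole's mouth, on the horn's +x side: a round blind hole 24 mm wide, 30 mm deep, its axis 28 mm above the rear end. Axes as the horn's: +x points out of the hole and must end up pointing up; the horn's underside is then 46 mm below this point.
- horn_neck (a point): Centre of the neck's rim, 84 mm above the rear end: mouth of the bore for the nozzle, 11.2 mm wide and 28 mm deep, along the horn's z axis. Axes as the horn's.
- nozzle: Loose round brass nozzle, 35 g, 62 mm long, upright in the rest. Origin: centre of its foot. Along +z: stem 10 mm wide to 26 mm (tapered foot), flange 15 mm wide to 30 mm, grip barrel 11 mm wide to 54 mm, outlet 5 mm wide to 62 mm. Slides freely into the neck; home with the flange on the rim, foot 26 mm below it, 36 mm standing out. Only friction holds it: do not point it down.
- rest: Nozzle rest: fixed wooden block 130 x 50 x 36 mm with three upright through holes 11.5 mm wide along its x axis, at x = 42, 0 and -42 mm; the nozzle's stem hangs in the one at 42 mm, its flange on the block's top. Origin: centre of the underside.
- jug: Bystander: white glazed jug, 94 mm in diameter, 105 mm tall, loop handle at its +y side. Origin: centre of the underside.
- cup0: Bystander: tiny clay cup 52 mm in diameter, 42 mm tall. Origin: centre of the underside.
- cup1: Bystander: another tiny clay cup, the same size.
- rib: Bystander: flat wooden throwing rib 110 x 50 x 8 mm lying on the bench. Origin: centre of the underside.
Things that resemble listed ones, but are neither listed nor needed, are in the scene too. Leave any pink, purple or turquoise look-alike of the horn alone.

How it is judged:
On the way:
1. the nozzle stands fully home in the horn's neck, let go of (z of nozzle in the frame of horn below 0.0605 m and distance between nozzle and horn_neck below 0.0275 m and angle between the z axis of nozzle and the z axis of horn, either way round below 0.12 rad and contact force between the fingers and nozzle below 0.1 N), for 0.2 s.
At the end, for the whole second after the job is handed in: Horn held still by the fingers alone: filling hole up within 0.22 rad, its mouth over 115 mm above the bench (horn about 70 mm clear of it); nozzle home in the neck, flange within 3 mm of the rim and in line within 0.12 rad (angle between horn's own x axis and vertical below 0.22 rad and height (world z) of horn_hole above 0.115 m and contact force between the fingers and horn above 1 N and contact force between horn and rest below 0.1 N and contact force between horn and jug below 0.1 N and contact force between horn and cup0 below 0.1 N and contact force between horn and cup1 below 0.1 N and linear speed of horn below 0.03 m/s and angular speed of horn below 0.2 rad/s and z of nozzle in the frame of horn below 0.061 m and distance between nozzle and horn_neck below 0.0275 m and angle between the z axis of nozzle and the z axis of horn, either way round below 0.12 rad); the arm keeps its last pose, push and grip.
It fails at once if the jug is moved by more than 25 mm or tipped (distance of jug from where it was at the start of the episode above 0.025 m or angle between jug's own z axis and vertical above 0.5 rad).
It fails at once if a little cup is moved by more than 25 mm or tipped (distance of any of cup0, cup1 from where it was at the start of the episode above 0.025 m or angle between any of cup0, cup1's own z axis and vertical above 0.5 rad).
It fails at once if the rib is moved by more than 25 mm (distance of rib from where it was at the start of the episode above 0.025 m).
It also fails if it takes over 72 s, if anything falls off the work surface, if the arm or the gripper's body presses on something with over 40 N, if the wrist force passes 120 N, or if a joint passes its speed limit or range.

### The arm

A 7-joint arm with a two-finger parallel gripper is mounted at the origin on the work surface. World frame = base frame: x ahead of the robot, y to its left, z up, the work surface at z = 0. Lengths are in m, angles in rad, forces in N, time in s.
With the tool pointing down it reaches from about 0.4 to 0.875 m from the base axis. Payload 19.3 kg.
Tool frame: the origin (TCP) lies midway between the tips of the shut fingers; the grasp point (between the pads) lies 19 mm behind it (bot.pinch_z is the distance from the TCP to the grasp point, in m); z points along the fingers, y is the line along which they close (so a half turn about z gives the same grasp; the last joint's range is limited). The gripper opens to 85 mm and grips with 20 to 120 N. Pads are 22 mm wide; open, the fingers measure 114 mm over their backs; the gripper's body (76 mm by 85 mm) begins 54 mm behind the grasp point. The pads swing forward as they close: fully open they stand 13 mm farther back than shut.
Start: joints at [-0.07, 0.521, -0.036, 1.599, 0.021, 1.021, -0.113], TCP at [0.625, -0, 0.231] pointing down, gripper open.
Joint ranges: [-2.91, 2.91], [-0.3, 2.13], [-1.5, 1.42], [0.17, 2.43], [-1.26, 4.41], [0.16, 1.93], [-2.52, 2.52]. Speed limits (rad/s): [1.89, 1.89, 2.39, 2.39, 3.01, 3.01, 3.01].

### API

Orientations are given as [roll, pitch, yaw] about the fixed x, y, z axes, in that order (R = Rz(yaw) Ry(pitch) Rx(roll)).
In Python, from workcell import observe, viewer, bot gives the robot as it stands. The module is installed in compiled form; this text tells all that it offers.
- The arm moves only by the tool play_rows, never from a script. Its argument "motion" is a list of rows, each a list of 7 numbers: the shift along the tool's x, y, z in cm, then the turn, a rotation vector about the tool's x, y, z in rad, then the opening, from -1 (shut) to 1 (fully open), so that 0 is half open. A call has exactly 5 rows; each row is the pose to reach, as a shift and turn from the pose commanded when the call began, along the tool's axes at that moment; what a row does not reach only later rows make up. A row lasts 1/10 s, in which the tool goes at most 50 mm and 8.59 degrees, less where a joint would pass 70% of its speed; a pose out of reach is approached as far as the arm can. A call with a gripper value outside its range is refused whole. The fingers move at their own pace and stop on an object; "squeeze" is the grip in N (left out, the last holds). Time passes only in rows, so rows that repeat a pose let the fingers close, or fill a call up. It gives the time, the measured TCP pose, the force, the opening and the grip force at its end, in the units of the state.
- observe(): the state, without advancing time (a new reading comes with each control period).
- viewer.grab_frame(name): name is "scene" or "side" or "wrist"; returns (picture, depth): 480x640x3 uint8, red, green, blue; 480x640 float32, m along the optical axis (not along the pixel's ray), 0 where there is no reading.
- viewer.camera_info(name): a dict with "fx", "fy", "cx", "cy" (pixels), "R" (3x3) and "t" (3): a world point X has camera coordinates R X + t. Camera axes: x right, y down, z forward; pixel columns grow to the right and rows downward; lengths in m; the calibration is good to about 2 mm. The wrist camera is an equidistant fisheye: a pixel r from the principal point sees the ray r / f radians off the axis. A picture is of the moment at which its call begins: read the wrist's pose just before it. camera_info takes no time and is no camera call; for the wrist camera it gives the pose at the moment of the call.
- bot.job_done(): hands the job in; it is judged then, once.
The state is a dict: "clock": time; "qpos": joint angles; "qd": joint speeds; "joint_efforts": joint torques, N m; "position": TCP position; "tool_rot": TCP orientation; "force": force on the tool from outside, world axes, zero at the start; "moment": the same for the moment, N m; "grip_width": finger opening in m; "finger_force": force on a finger pad.
Only numpy, scipy, OpenCV 4.12 (cv2) and the standard library are available. Lean on these libraries where they do the work, as an engineer would, in place of code of your own. Each camera call takes 0.05 s, during which the arm holds its last target. There are 200 camera calls.

## Working session

There is one attempt and no reset: what is moved stays moved. The work goes in short steps, Python scripts to look and compute and a tool call to move; the robot and the scene stay as the last step left them, time stands still between calls to the robot, and variables do not carry over. Pictures are saved under pics/ and viewed, at most 10 in all, crops included, and the job is handed in when it is done.

Besides the shell and the picture viewer there is one more tool, called after ">>>" as name(argument=value, ...), one argument or row to a line, values as JSON. play_rows: Moves the arm, as the interface text tells. Its arguments: {"type":"object","properties":{"motion":{"type":"array"},"squeeze":{"type":"number"}},"required":["motion"]}

```bash
mkdir -p pics; ls; python3 - <<'E'
from workcell import observe, viewer, bot
import cv2,numpy as np
o=observe();print(o['clock'],o['position'],o['tool_rot'],o['grip_width'])
ims=[]
for n in ["scene","side","wrist"]:
    im,d=viewer.grab_frame(n);c=viewer.camera_info(n);print(n,c)
    np.savez(f"{n}0.npz",im=im,d=d,**c);cv2.imwrite(f"pics/{n}0.png",im[...,::-1])
E
```

```text
pics
0.0 [ 6.24692140e-01 -6.33905102e-05  2.30742355e-01] [-3.14051832e+00  1.05013681e-04  1.57077058e+00] 0.08527950759799117
scene {'fx': 602.6800343907183, 'fy': 602.6800343907183, 'cx': 322.82551249171615, 'cy': 239.0240432543175, 'R': array([[-0.73321088,  0.67973381,  0.01907213],
       [ 0.49362879,  0.55133564, -0.67257685],
       [-0.46768837, -0.48372612, -0.73978147]]), 't': array([ 0.44102447, -0.27774392,  1.73041646])}
side {'fx': 547.7063778013729, 'fy': 547.7063778013729, 'cx': 326.5072600528065, 'cy': 249.13945593054012, 'R': array([[-0.78727828, -0.61615779,  0.0232914 ],
       [-0.32150241,  0.37797175, -0.86820133],
       [ 0.52614552, -0.6910043 , -0.49566516]]), 't': array([0.46674897, 0.25305039, 0.95935561])}
wrist {'fx': 371.64829954431775, 'fy': 371.64829954431775, 'cx': 316.36047125372573, 'cy': 241.52407446013817, 'R': array([[ 9.99999577e-01,  7.86585825e-04, -4.76790277e-04],
       [ 8.89353371e-04, -9.59129690e-01,  2.82965451e-01],
       [-2.34727098e-04, -2.82965756e-01, -9.59129984e-01]]), 't': array([-0.62515497, -0.03681624,  0.37743643])}
```

View pics/scene0.png

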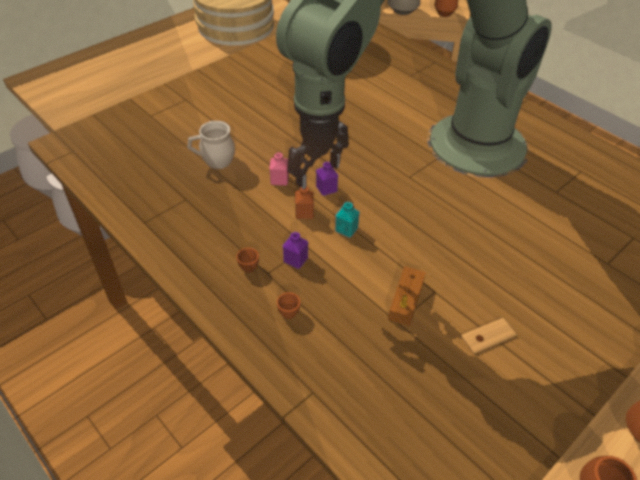

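View pics/side0.png

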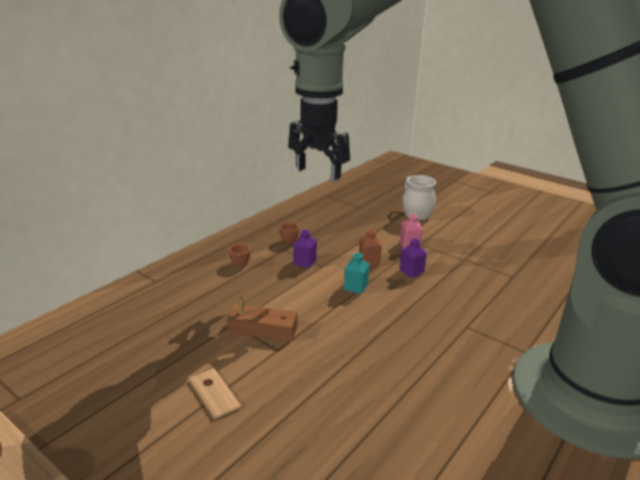

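The scene view shows the clay horn at about (305,203), side (371,248). Around it are look-alikes: pink (279,170), purple (327,180), turquoise (347,219) and purple (295,250). The clay-coloured one fits. The nozzle is in the rest at about (404,298), side (241,306). Next I check the wrist view.

View pics/wrist0.png

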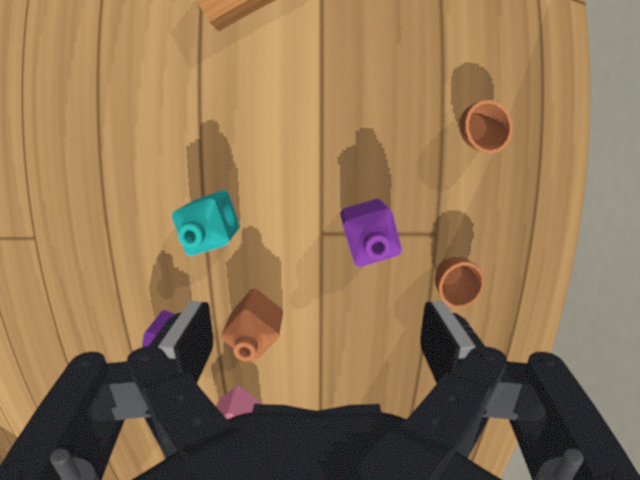

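```bash
cat > h.py <<'E'
import numpy as np,cv2
from workcell import observe,viewer,bot
class V: pass
def grab(n,f=None):
    c=viewer.camera_info(n);im,d=viewer.grab_frame(n)
    v=V();v.n=n;v.im=im;v.d=d;v.__dict__.update(c)
    if f: np.savez(f+".npz",im=im,d=d,**c)
    return v
def load(n,f):
    z=np.load(f+".npz");v=V();v.n=n
    for k in z: setattr(v,k,z[k])
    return v
def ray(v,u,w):
    x=(u-v.cx)/v.fx;y=(w-v.cy)/v.fy
    x=np.asarray(x,float);y=np.asarray(y,float)
    if v.n=="wrist":
        r=np.hypot(x,y)+1e-9;k=np.sin(r)/r
        c=np.stack([x*k,y*k,np.cos(r)],-1)
    else: c=np.stack([x,y,np.ones_like(x)],-1)
    return c@v.R, -v.R.T@v.t   # world dirs, centre
def onplane(v,u,w,z):
    d,c=ray(v,u,w);return c+d*((z-c[2])/d[...,2])[...,None]
def cloud(v):
    "world point per pixel from depth"
    w,u=np.mgrid[:480,:640];d,c=ray(v,u,w)
    z=d@v.R[2]
    P=c+d*(v.d/z)[...,None];P[v.d<=0]=np.nan;return P
def proj(v,X):
    p=v.R@np.asarray(X)+v.t
    if v.n=="wrist":
        r=np.hypot(p[0],p[1]);t=np.arctan2(r,p[2]);return v.cx+v.fx*t*p[0]/r,v.cy+v.fy*t*p[1]/r
    return v.cx+v.fx*p[0]/p[2],v.cy+v.fy*p[1]/p[2]
E
python3 - <<'E'
from h import *
for n,pts in [("scene",dict(horn=(305,203),pink=(279,170),pur=(327,180),tur=(347,219),pur2=(295,250),noz=(404,298),blk=(412,280),cup=(248,260),cup1=(288,304),jug=(216,145),rib=(489,336))),("side",dict(horn=(371,248),pink=(412,233),pur=(414,258),tur=(357,273),pur2=(305,250),noz=(241,306),blk=(265,322)))]:
    v=load(n,n+"0");P=cloud(v)
    for k,(a,b) in pts.items(): print(n,k,np.nanmedian(P[b-1:b+2,a-1:a+2].reshape(-1,3),0).round(3))
    m=(P[...,0]>.3)&(P[...,0]<.9)&(P[...,1]>-.4)&(P[...,1]<.4)&(P[...,2]<.01)&(P[...,2]>-.02);print(np.nanmedian(P[...,2][m]))
E
```

```text
scene horn [ 0.57  -0.099  0.054]
scene pink [ 0.538 -0.237  0.052]
scene pur [ 0.471 -0.127  0.052]
scene tur [0.531 0.009 0.056]
scene pur2 [0.69  0.001 0.057]
scene noz [0.612 0.261 0.065]
scene blk [0.541 0.226 0.034]
scene cup [ 0.763 -0.082  0.007]
scene cup1 [0.778 0.077 0.009]
scene jug [ 0.617 -0.395  0.081]
scene rib [0.513 0.425 0.006]
-0.001503291922131722
side horn [ 0.542 -0.103  0.049]
side pink [ 0.51  -0.238  0.045]
side pur [ 0.44  -0.126  0.051]
side tur [0.502 0.012 0.051]
side pur2 [0.658 0.001 0.046]
side noz [0.604 0.259 0.053]
side blk [0.551 0.249 0.034]
-0.00214954889260488
```

The wrist view shows the clay horn at about (253,325) with its neck at (246,348). Turquoise is at (204,225), purple at (370,235) and (160,325), pink at (238,402). I confirm in one enlarged crop of both fixed views.

```bash
python3 - <<'E'
from h import *
a=load("scene","scene0").im;b=load("side","side0").im;w=load("wrist","wrist0").im
c=lambda i,u,v,s:cv2.resize(i[v-s:v+s,u-s:u+s],(390,290),interpolation=cv2.INTER_CUBIC) 
R=lambda i,u,v,s:cv2.resize(i[v-int(s*.75):v+int(s*.75),u-s:u+s],(396,296),interpolation=cv2.INTER_CUBIC)
m=np.vstack([np.hstack([R(a,305,200,40),R(b,371,250,40)]),np.hstack([R(a,408,295,48),R(b,262,322,56)])])
cv2.imwrite("pics/crop1.png",m[...,::-1])
for n in("scene","side"):
    v=load(n,n+"0");print(n,-v.R.T@v.t)
E
```

```text
scene [1.26976199 0.69039851 1.08491463]
side [-0.05594303  0.85486396  0.6843466 ]
```

View pics/crop1.png

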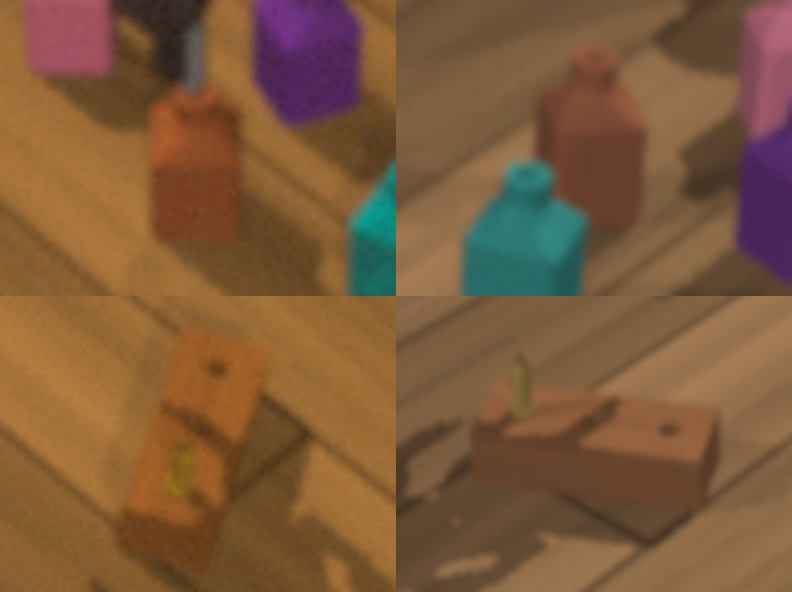

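The crop confirms the clay horn. The two sides facing the fixed cameras (bearings of about 48° and 138°) are plain, so the hole is on the -y side, at about -42° or -132°. I'll look from the -y side with the wrist camera.

>>> play_rows(
  motion=[
    [-5, -1.6, 0, 0, 0, 0.14, 1],
    [-10, -3.2, 0, 0, 0, 0.28, 1],
    [-15, -4.8, 0, 0, 0, 0.42, 1],
    [-20, -6.4, 0, 0, 0, 0.56, 1],
    [-25, -8, 0, 0, 0, 0.7, 1],
  ],
)

```text
clock: 0.65
position: [0.5478, -0.2398, 0.2313]
tool_rot: [-3.142, -0.0, 0.865]
force: [0.4, -0.4, 0.4]
grip_width: 0.0852
finger_force: 0.0
```

>>> play_rows(
  motion=[
    [0, 0, 0, 0, 0, 0.15, 1],
    [0, 0, 0, 0, 0, 0.3, 1],
    [0, 0, 0, 0, 0, 0.45, 1],
    [0, 0, 0, 0, 0, 0.6, 1],
    [0, 0, 0, 0, 0, 0.7, 1],
  ],
)

```text
clock: 1.15
position: [0.5487, -0.238, 0.2311]
tool_rot: [-3.141, 0.0, 0.165]
force: [0.1, 0.2, 0.3]
grip_width: 0.0854
finger_force: 0.0
```

```bash
python3 - <<'E'
from h import *
o=observe();print(o['clock'],o['position'],o['tool_rot'],o['qpos'])
v=grab("wrist","w1")
u,w=map(int,proj(v,[.55,-.1,.04]));print(u,w)
cv2.imwrite("pics/w1.png",v.im[...,::-1])
E
```

```text
1.15 [ 0.54868576 -0.23802986  0.23107423] [-3.14142091e+00  4.29905456e-04  1.64679507e-01] [ 0.07133998  0.50115529  0.34531662  1.68801246 -0.19606922  0.9870302
 -0.9200522 ]
172 191
```

View pics/w1.png

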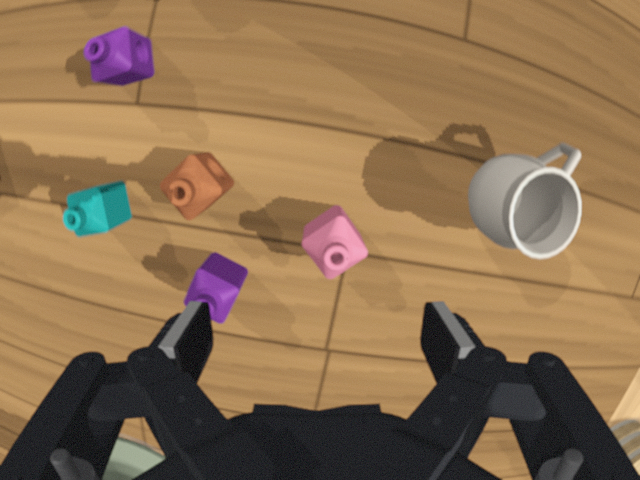

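The horn is at (197,186), with its neck at (180,192). A dark notch is visible at about (212,163) on its upper-right face, which is +x/-y, about -42°. I'll enlarge that area and fit the positions.

```bash
python3 - <<'E'
from h import *
v=load("wrist","w1")
cr=v.im[136:236,142:262];big=cv2.resize(cr,None,fx=5,fy=5,interpolation=cv2.INTER_CUBIC)
cv2.imwrite("pics/w1c.png",big[...,::-1])
P=cloud(v)
hsv=cv2.cvtColor(v.im,cv2.COLOR_RGB2HSV)
# horn points : near and above bench
m=(np.abs(P[...,0]-.55)<.06)&(np.abs(P[...,1]+.1)<.06)
top=m&(P[...,2]>.079)&(P[...,2]<.092)
print("rim",top.sum(),np.nanmean(P[top],0))
b=m&(P[...,2]>.015)&(P[...,2]<.052)
q=(P[b][:,:2]*1000).astype(np.float32);print("body box",b.sum(),cv2.minAreaRect(q))
# normals of the visible sides from body points
x=np.nanmax(P[m][:,2]);print(x)
for a in np.deg2rad(np.arange(-60,-20,4)):
    n=np.array([np.cos(a),np.sin(a)]);t=q@n;print(round(np.rad2deg(a)),np.percentile(t,[2,10,50,90,98]).round(1))
E
```

```text
rim 415 [ 0.55801842 -0.12174278  0.08218644]
body box 515 ((561.3665161132812, -136.55014038085938), (57.55105972290039, 28.700380325317383), 9.876858711242676)
0.08481253184358162
-60 [381.4 398.  403.7 410.2 410.9]
-56 [408.3 427.7 432.7 438.  438.6]
-52 [433.1 454.9 459.7 463.7 464.2]
-48 [455.8 479.4 484.6 487.2 487.6]
-44 [476.3 501.6 507.2 508.4 508.8]
-40 [494.5 520.9 527.1 528.1 528.4]
-36 [510.3 537.2 543.5 546.2 546.5]
-32 [523.5 550.2 557.5 561.9 562.3]
-28 [534.3 560.6 568.7 574.8 575.3]
-24 [542.4 568.2 577.3 584.9 585.6]
```

View pics/w1c.png

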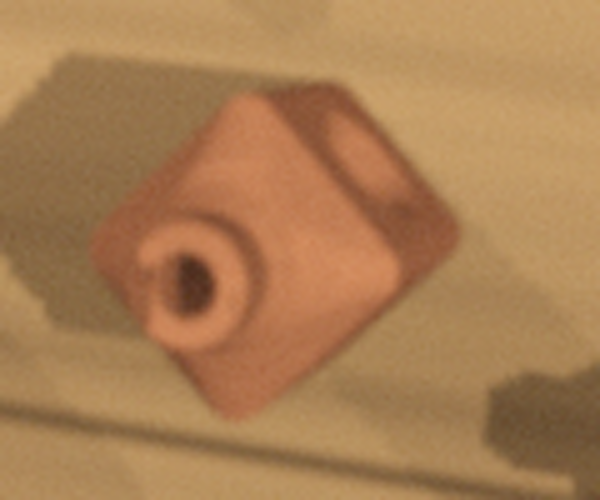

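Confirmed: the hole is on the face at about -42°. The horn centre is near (0.557,-0.121) with the rim at z≈0.083. I'll grip it vertically on its plain ±y sides and move it to an open spot, hole facing +x, before inserting the nozzle.

>>> play_rows(
  motion=[
    [0.5, -2.3, 0, 0, 0, 0.1, 1],
    [1.1, -4.6, 0, 0, 0, 0.2, 1],
    [1.6, -6.8, 0, 0, 0, 0.3, 1],
    [2.2, -9.1, 0, 0, 0, 0.4, 1],
    [2.7, -11.4, 0, 0, 0, 0.5, 1],
  ],
)

```text
clock: 1.7
position: [0.556, -0.1202, 0.2312]
tool_rot: [3.142, 0.0, -0.331]
force: [-0.5, -0.5, -0.2]
grip_width: 0.0856
finger_force: 0.0
```

>>> play_rows(
  motion=[
    [0, 0, 1, 0, 0, 0.1, 1],
    [0, 0, 3, 0, 0, 0.2, 1],
    [0, 0, 5, 0, 0, 0.3, 1],
    [0, 0, 7, 0, 0, 0.4, 1],
    [0, 0, 7, 0, 0, 0.4, 1],
  ],
)

```text
clock: 2.2
position: [0.5548, -0.1207, 0.1591]
tool_rot: [3.139, 0.003, -0.729]
force: [-1.3, 0.2, 0.3]
grip_width: 0.0854
finger_force: 0.0
```

```bash
python3 - <<'E'
from h import *
o=observe();print(o['clock'],o['position'],o['tool_rot'],o['qpos'])
v=grab("wrist","w2");P=cloud(v)
m=(np.abs(P[...,0]-.555)<.05)&(np.abs(P[...,1]+.12)<.05)
top=m&(P[...,2]>.079)&(P[...,2]<.09);w,u=np.nonzero(top)
h=cv2.convexHull(np.stack([u,w],1).astype(np.int32));(a,b),ax,an=cv2.fitEllipse(h)
print("rim",top.sum(),np.nanmean(P[top],0),a,b,ax,onplane(v,a,b,.084))
E
```

```text
2.2 [ 0.55480398 -0.12071472  0.15912573] [ 3.13899488e+00  2.97190858e-03 -7.28789329e-01] [-0.2518333   0.58116278  0.51929339  1.83811667 -0.3786205   0.82594234
 -1.84120703]
rim 756 [ 0.55818516 -0.12140844  0.08228569] 313.7074279785156 248.81089782714844 (34.80682373046875, 35.52286911010742) [ 0.55863377 -0.12181599  0.084     ]
```

>>> play_rows(
  motion=[
    [0.1, 0, 2, 0, 0, 0, 1],
    [0.3, -0.1, 5, 0, 0, 0, 1],
    [0.3, -0.1, 8, 0, 0, 0, 1],
    [0.3, -0.1, 11, 0, 0, 0, 1],
    [0.3, -0.1, 13.6, 0, 0, 0, 1],
  ],
)

```text
clock: 2.75
position: [0.5596, -0.1223, 0.0251]
tool_rot: [-3.14, -0.0, -0.724]
force: [0.4, 0.4, 0.5]
grip_width: 0.0851
finger_force: 0.0
```

>>> play_rows(
  motion=[
    [0, 0, 0, 0, 0, 0, 1],
    [0, 0, 0, 0, 0, 0, 0],
    [0, 0, 0, 0, 0, 0, -0.2],
    [0, 0, 0, 0, 0, 0, -0.4],
    [0, 0, 0, 0, 0, 0, -0.4],
  ],
  squeeze=30,
)

```text
clock: 3.25
position: [0.5599, -0.1225, 0.0269]
tool_rot: [-3.14, -0.002, -0.728]
force: [-1.8, 0.5, 11.4]
grip_width: 0.0455
finger_force: 29.4
```

```bash
python3 - <<'E'
from h import *
o=observe();print(o)
E
```

```text
{'clock': 3.25, 'qpos': array([-0.15070526,  0.77615793,  0.38088634,  1.88640136, -0.50229503,
        0.57206307, -1.73961126]), 'qd': array([-4.87018280e-04, -5.37764374e-04, -2.61754744e-04, -1.93222675e-03,
        3.27565177e-03,  1.22698597e-03, -7.26990118e-05]), 'joint_efforts': array([ 2.12201150e-01, -8.91517568e+01,  1.32109299e+01, -1.95649374e+01,
       -1.44248628e-01, -5.30359000e-01, -3.38623684e-02]), 'position': array([ 0.55987039, -0.12251531,  0.0269354 ]), 'tool_rot': array([-3.14012514e+00, -1.74964532e-03, -7.28488166e-01]), 'force': array([-1.79721882,  0.53073129, 11.40407611]), 'moment': array([0.01285671, 0.40044353, 0.07753631]), 'finger_force': 29.42093124613166, 'grip_width': 0.04551480160280535}
```

>>> play_rows(
  motion=[
    [0, 0, -1.5, 0, 0, 0, -0.4],
    [0, 0, -4, 0, 0, 0, -0.4],
    [0, 0, -7, 0, 0, 0, -0.4],
    [0, 0, -10, 0, 0, 0, -0.4],
    [0, 0, -13, 0, 0, 0, -0.4],
  ],
)

```text
clock: 3.75
position: [0.5587, -0.1224, 0.1579]
tool_rot: [-3.141, -0.001, -0.729]
force: [-0.2, 1.5, -2.6]
grip_width: 0.0454
finger_force: 32.8
```

>>> play_rows(
  motion=[
    [-1.3, -2, 0, 0, 0, -0.08, -0.4],
    [-3.5, -5.5, 0, 0, 0, -0.16, -0.4],
    [-6, -9.5, 0, 0, 0, -0.24, -0.4],
    [-8.5, -13.5, 0, 0, 0, -0.32, -0.4],
    [-11, -17.4, 0, 0, 0, -0.4, -0.4],
  ],
)

```text
clock: 4.25
position: [0.5927, 0.0831, 0.1563]
tool_rot: [-3.141, -0.0, -0.324]
force: [1.3, -0.8, -2.7]
grip_width: 0.0457
finger_force: 32.9
```

```bash
cat > st.py <<'E'
from h import *
from scipy.spatial.transform import Rotation as Ro
import sys
o=observe();R=Ro.from_euler('xyz',o['tool_rot']).as_matrix();p=o['position']
print(round(o['clock'],2),p.round(4),o['tool_rot'].round(3),'F',o['force'].round(1),'grip',round(o['grip_width'],4),round(o['finger_force'],1),'q',o['qpos'].round(2))
if len(sys.argv)>1:
    t=np.array(list(map(float,sys.argv[1:4])));print('shift cm',(R.T@(t-p)*100).round(2))
if len(sys.argv)>4:
    g=Ro.from_euler('xyz',list(map(float,sys.argv[4:7]))).as_matrix();print('turn',Ro.from_matrix(R.T@g).as_rotvec().round(3))
E
python3 st.py .60 .12 .155 3.1416 0 0
```

```text
4.25 [0.5927 0.0831 0.1563] [-3.141 -0.    -0.324] F [ 1.3 -0.8 -2.7] grip 0.0457 32.9 q [-0.52  0.61  0.41  1.76 -0.31  0.84 -1.86]
shift cm [-0.48 -3.73  0.13]
turn [-0.    -0.001 -0.324]
```

>>> play_rows(
  motion=[
    [-0.2, -1, 0, 0, 0, -0.08, -0.4],
    [-0.3, -2.3, 0, 0, 0, -0.16, -0.4],
    [-0.5, -3.3, 0, 0, 0, -0.24, -0.4],
    [-0.5, -3.7, 0, 0, 0, -0.32, -0.4],
    [-0.5, -3.7, 0, 0, 0, -0.32, -0.4],
  ],
)

```text
clock: 4.75
position: [0.5999, 0.1183, 0.156]
tool_rot: [-3.141, -0.0, -0.006]
force: [-0.3, -0.8, -2.6]
grip_width: 0.0453
finger_force: 32.9
```

>>> play_rows(
  motion=[
    [0, 0, 3.5, 0, 0, 0, -0.4],
    [0, 0, 7, 0, 0, 0, -0.4],
    [0, 0, 10, 0, 0, 0, -0.4],
    [0, 0, 12, 0, 0, 0, -0.4],
    [0, 0, 12.7, 0, 0, 0, -0.4],
  ],
)

```text
clock: 5.25
position: [0.5989, 0.1167, 0.0268]
tool_rot: [3.14, 0.003, -0.011]
force: [-17.6, -5.3, 46.7]
grip_width: 0.0454
finger_force: 39.2
```

```bash
python3 st.py .60 .12 .027 3.1416 0 0
```

```text
5.25 [0.5989 0.1167 0.0268] [ 3.14e+00  3.00e-03 -1.10e-02] F [-17.6  -5.3  46.7] grip 0.0454 39.2 q [-0.46  0.79  0.25  1.78 -0.31  0.62 -1.6 ]
shift cm [ 0.11 -0.33 -0.02]
turn [ 0.001  0.003 -0.011]
```

>>> play_rows(
  motion=[
    [0, 0, -0.3, 0, 0, 0, -0.4],
    [0, 0, -0.4, 0, 0, 0, -0.4],
    [0, 0, -0.4, 0, 0, 0, -0.1],
    [0, 0, -0.4, 0, 0, 0, 0.4],
    [0, 0, -0.4, 0, 0, 0, 1],
  ],
)

```text
clock: 5.75
position: [0.6004, 0.1174, 0.0329]
tool_rot: [-3.141, -0.001, -0.009]
force: [-0.3, -0.2, -0.1]
grip_width: 0.0724
finger_force: 0.0
```

```bash
python3 st.py .60 .12 .15 3.1416 0 1.5708
```

```text
5.75 [0.6004 0.1174 0.0329] [-3.141e+00 -1.000e-03 -9.000e-03] F [-0.3 -0.2 -0.1] grip 0.0724 0.0 q [-0.46  0.78  0.26  1.77 -0.31  0.62 -1.6 ]
shift cm [ -0.03  -0.27 -11.71]
turn [ 0.00e+00 -1.00e-03 -1.58e+00]
```

>>> play_rows(
  motion=[
    [0, 0, -3, 0, 0, 0, 1],
    [0, 0, -7, 0, 0, 0, 1],
    [0, 0, -11.5, 0, 0, -0.12, 1],
    [0, 0, -11.5, 0, 0, -0.26, 1],
    [0, 0, -11.5, 0, 0, -0.4, 1],
  ],
)

```text
clock: 6.25
position: [0.6008, 0.1175, 0.1491]
tool_rot: [3.141, -0.003, 0.397]
force: [0.8, -0.7, -0.7]
grip_width: 0.0854
finger_force: 0.0
```

>>> play_rows(
  motion=[
    [0, 0, 0, 0, 0, -0.14, 1],
    [0, 0, 0, 0, 0, -0.28, 1],
    [0, 0, 0, 0, 0, -0.42, 1],
    [0, 0, 0, 0, 0, -0.56, 1],
    [0, 0, 0, 0, 0, -0.7, 1],
  ],
)

```text
clock: 6.75
position: [0.6001, 0.1171, 0.1476]
tool_rot: [3.141, -0.0, 1.096]
force: [-0.2, 0.1, 0.1]
grip_width: 0.0853
finger_force: 0.0
```

>>> play_rows(
  motion=[
    [0, 0, 0, 0, 0, -0.13, 1],
    [0, 0, 0, 0, 0, -0.26, 1],
    [0, 0, 0, 0, 0, -0.39, 1],
    [0, 0, 0, 0, 0, -0.47, 1],
    [0, 0, 0, 0, 0, -0.47, 1],
  ],
)

```text
clock: 7.25
position: [0.6002, 0.117, 0.1475]
tool_rot: [3.141, -0.0, 1.562]
force: [-0.8, -0.6, -0.1]
grip_width: 0.0853
finger_force: 0.0
```

```bash
python3 - <<'E'
from h import *
v=grab("wrist","w3");P=cloud(v)
m=(np.abs(P[...,0]-.6)<.05)&(np.abs(P[...,1]-.12)<.05)
top=m&(P[...,2]>.079)&(P[...,2]<.09);w,u=np.nonzero(top)
h=cv2.convexHull(np.stack([u,w],1).astype(np.int32));(a,b),ax,an=cv2.fitEllipse(h)
X=onplane(v,a,b,.084);print("rim",top.sum(),np.nanmean(P[top],0),ax,X)
bench=(P[...,2]<.01)&(P[...,2]>-.01);print(np.nanmedian(P[bench][:,2]))
# rest: points near block top height, left side
k=(P[...,2]>.028)&(P[...,2]<.042)&(P[...,1]>.18)&(P[...,0]>.45)&(P[...,0]<.7)
q=(P[k][:,:2]*1000).astype(np.float32);print("rest top",len(q),cv2.minAreaRect(q),q.min(0),q.max(0))
n=(P[...,2]>.06)&(P[...,2]<.08)&(P[...,1]>.2);print("noz",n.sum(),np.nanmedian(P[n],0))
cv2.imwrite("pics/w3.png",v.im[...,::-1])
E
python3 st.py .6 .1174 .068 3.1416 0 1.5708
```

```text
rim 828 [0.59785241 0.11820986 0.08226094] (36.43544006347656, 36.881629943847656) [0.59785538 0.1189385  0.084     ]
-0.001359861776071336
rest top 12461 ((571.18603515625, 236.21005249023438), (130.91864013671875, 50.864994049072266), 28.087207794189453) [502.91287 184.41917] [640.29565 286.01257]
noz 253 [0.60815513 0.25446825 0.0638919 ]
7.3 [0.6002 0.117  0.1475] [ 3.141 -0.     1.558] F [-0.3  0.3 -1.1] grip 0.0852 0.0 q [-0.22  0.6  -0.09  1.71  0.07  0.84 -0.36]
shift cm [ 0.04 -0.02  7.95]
turn [ 0.    -0.    -0.012]
```

View pics/w3.png

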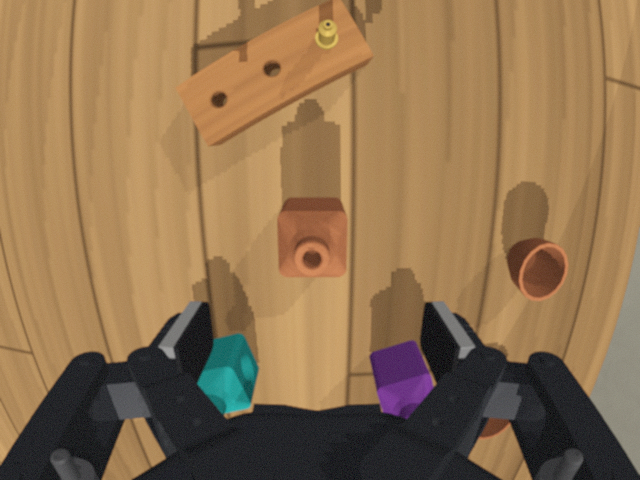

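The picture shows the horn at (312,245), hole side away from the view. The rest's top holds the nozzle at (327,32). The rest centre is (0.571,0.236) at 28°, which puts the nozzle at (0.608,0.256). I grip the neck lightly to centre the horn in x.

>>> play_rows(
  motion=[
    [0, 0, 2, 0, 0, 0, 1],
    [0, 0, 5, 0, 0, 0, 1],
    [0, 0, 7.3, 0, 0, 0, 0.5],
    [0, 0, 7.3, 0, 0, 0, 0],
    [0, 0, 7.3, 0, 0, 0, -0.6],
  ],
  squeeze=20,
)

```text
clock: 7.8
position: [0.6002, 0.1173, 0.0748]
tool_rot: [-3.141, 0.0, 1.559]
force: [0.6, 0.5, 0.8]
grip_width: 0.0441
finger_force: 0.0
```

>>> play_rows(
  motion=[
    [0, 0, 0, 0, 0, 0, -0.7],
    [0, 0, 0, 0, 0, 0, -0.8],
    [0, 0, 0, 0, 0, 0, -0.8],
    [0, 0, 0, 0, 0, 0, -0.8],
    [0, 0, 0, 0, 0, 0, -0.8],
  ],
)

```text
clock: 8.3
position: [0.6006, 0.1174, 0.0757]
tool_rot: [3.14, -0.001, 1.56]
force: [-2.5, -0.3, 6.8]
grip_width: 0.0203
finger_force: 22.2
```

```bash
python3 st.py .6 .1174 .068 3.1416 0 1.5708
```

```text
8.3 [0.6006 0.1174 0.0757] [ 3.14e+00 -1.00e-03  1.56e+00] F [-2.5 -0.3  6.8] grip 0.0203 22.2 q [-0.23  0.7  -0.09  1.75  0.09  0.7  -0.38]
shift cm [-0.   -0.06  0.77]
turn [ 0.002 -0.    -0.011]
```

>>> play_rows(
  motion=[
    [0, 0, 0, 0, 0, 0, -0.5],
    [0, 0, 0, 0, 0, 0, -0.2],
    [0, 0, 0, 0, 0, 0, -0.1],
    [0, 0, -3, 0, 0, 0, -0.1],
    [0, 0, -7, 0, 0, 0, -0.1],
  ],
)

```text
clock: 8.8
position: [0.599, 0.117, 0.1436]
tool_rot: [-3.138, 0.001, 1.561]
force: [0.6, 0.8, 0.5]
grip_width: 0.0385
finger_force: 0.0
```

```bash
python3 st.py .6083 .2555 .15; python3 - <<'E'
from h import *
v=grab("wrist","w4");P=cloud(v)
m=(np.abs(P[...,0]-.6)<.05)&(np.abs(P[...,1]-.12)<.05)
top=m&(P[...,2]>.079)&(P[...,2]<.09);w,u=np.nonzero(top)
h=cv2.convexHull(np.stack([u,w],1).astype(np.int32));(a,b),ax,an=cv2.fitEllipse(h)
print("rim",top.sum(),ax,onplane(v,a,b,.084))
E
```

```text
8.8 [0.599  0.117  0.1436] [-3.138e+00  1.000e-03  1.561e+00] F [0.6 0.8 0.5] grip 0.0385 0.0 q [-0.22  0.6  -0.1   1.71  0.07  0.83 -0.36]
shift cm [13.86  0.79 -0.65]
rim 844 (36.723106384277344, 37.52638626098633) [0.59797195 0.11897081 0.084     ]
```

Neck grip confirms the horn axis at (0.600,0.117), so the camera bias is about (-2,+1.6) mm. Now to the nozzle.

>>> play_rows(
  motion=[
    [1.5, 0.1, 0, 0, 0, 0, -0.1],
    [5, 0.3, 0, 0, 0, 0, -0.1],
    [9, 0.6, 0, 0, 0, 0, -0.1],
    [12.5, 0.9, 0, 0, 0, 0, -0.1],
    [13.7, 0.9, 0, 0, 0, 0, -0.1],
  ],
)

```text
clock: 9.35
position: [0.6092, 0.2593, 0.1432]
tool_rot: [-3.14, -0.002, 1.565]
force: [-1.0, -0.6, -0.6]
grip_width: 0.0386
finger_force: 0.0
```

>>> play_rows(
  motion=[
    [0, 0, 0.5, 0, 0, 0, -0.1],
    [0, 0, 1, 0, 0, 0, -0.1],
    [0, 0, 1.5, 0, 0, 0, -0.1],
    [0, 0, 2, 0, 0, 0, -0.1],
    [0, 0, 2, 0, 0, 0, -0.1],
  ],
)

```text
clock: 9.85
position: [0.6102, 0.2531, 0.1234]
tool_rot: [-3.14, 0.001, 1.56]
force: [1.0, 0.5, 0.6]
grip_width: 0.0386
finger_force: 0.0
```

```bash
python3 st.py .6083 .2555 .045 3.1416 0 1.5708; python3 - <<'E'
from h import *
v=grab("wrist","w5");P=cloud(v)
def fit(z0,z1,z,c,r):
    m=(np.hypot(P[...,0]-c[0],P[...,1]-c[1])<r)&(P[...,2]>z0)&(P[...,2]<z1);w,u=np.nonzero(m)
    print(m.sum(),np.nanmean(P[m],0).round(4),u.min(),u.max(),w.min(),w.max())
fit(.068,.08,.072,(.608,.255),.015)
fit(.060,.068,.064,(.608,.255),.015)
fit(.04,.060,.05,(.608,.255),.015)
hsv=cv2.cvtColor(v.im,cv2.COLOR_RGB2HSV);u,w=map(int,proj(v,[.608,.255,.06]));print(u,w,hsv[w-3:w+4:3,u-3:u+4:3].tolist())
y=(cv2.inRange(hsv,(21,90,60),(35,255,255))>0);y[:w-60]=0;y[w+60:]=0;y[:,:u-60]=0;y[:,u+60:]=0
a,b=np.nonzero(y);print(y.sum(),b.min(),b.max(),a.min(),a.max(),b.mean(),a.mean())
cv2.imwrite("pics/w5c.png",cv2.resize(v.im[w-70:w+70,u-90:u+90],None,fx=4,fy=4,interpolation=cv2.INTER_CUBIC)[...,::-1]);print(u-90,w-70)
E
```

```text
9.85 [0.6102 0.2531 0.1234] [-3.14e+00  1.00e-03  1.56e+00] F [1.  0.5 0.6] grip 0.0386 0.0 q [-0.42  0.7  -0.09  1.58  0.08  0.87 -0.56]
shift cm [ 0.24 -0.19  7.84]
turn [-0.001  0.001 -0.011]
71 [0.6084 0.2566 0.0706] 308 316 256 265
204 [0.6086 0.2578 0.0635] 304 321 247 265
164 [0.6087 0.2605 0.0508] 304 324 238 253
311 257 [[[21, 147, 174], [21, 148, 165], [21, 150, 185]], [[21, 149, 156], [21, 152, 159], [21, 154, 157]], [[22, 142, 201], [20, 145, 153], [21, 138, 186]]]
461 302 324 234 265 312.7180043383948 249.30368763557485
221 187
```

View pics/w5c.png

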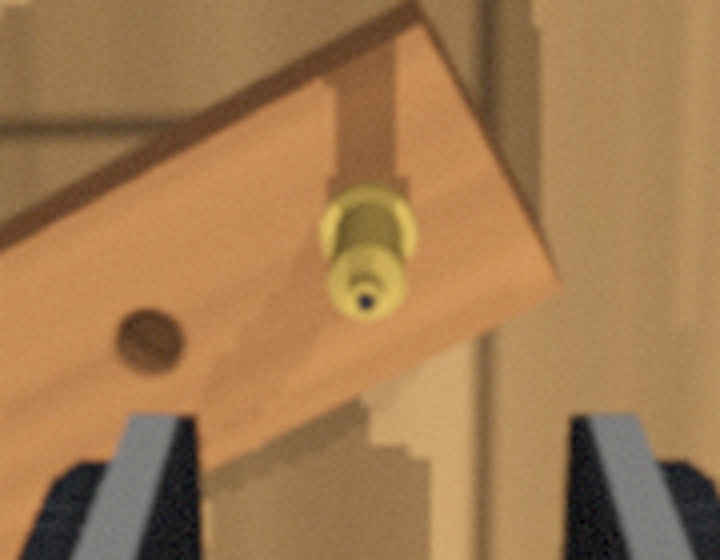

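The crop shows the nozzle clearly: outlet tip at pixel (312.5,262), barrel shoulder at (312.5,257.5), flange at (313.2,244).

```bash
python3 - <<'E'
from h import *
v=load("wrist","w5")
for u,w,z in[(312.5,262,.072),(312.5,257.5,.064),(313.2,244,.04)]: print(onplane(v,u,w,z).round(4))
E
```

```text
[0.6086 0.2566 0.072 ]
[0.6085 0.2564 0.064 ]
[0.6087 0.2572 0.04  ]
```

>>> play_rows(
  motion=[
    [0.2, 0, 1.5, 0, 0, -0.01, -0.1],
    [0.2, 0, 3.5, 0, 0, -0.01, -0.1],
    [0.2, 0, 5.5, 0, 0, -0.01, -0.1],
    [0.2, 0, 7, 0, 0, -0.01, -0.2],
    [0.2, 0, 7.9, 0, 0, -0.01, -0.3],
  ],
)

```text
clock: 10.4
position: [0.6099, 0.2559, 0.0436]
tool_rot: [-3.14, 0.001, 1.571]
force: [-0.2, -0.5, -0.3]
grip_width: 0.0299
finger_force: 0.0
```

>>> play_rows(
  motion=[
    [0, 0, 0, 0, 0, 0, -0.4],
    [0, 0, 0, 0, 0, 0, -0.6],
    [0, 0, 0, 0, 0, 0, -0.8],
    [0, 0, 0, 0, 0, 0, -1],
    [0, 0, 0, 0, 0, 0, -1],
  ],
  squeeze=20,
)

```text
clock: 10.9
position: [0.6101, 0.2564, 0.0459]
tool_rot: [-3.141, -0.0, 1.571]
force: [-5.0, -0.4, 3.1]
grip_width: 0.0099
finger_force: 19.7
```

```bash
python3 st.py .6107 .255 .044 3.1416 0 1.5708
```

```text
10.9 [0.6101 0.2564 0.0459] [-3.141 -0.     1.571] F [-5.  -0.4  3.1] grip 0.0099 19.7 q [-0.43  0.8  -0.09  1.61  0.09  0.73 -0.56]
shift cm [-0.14  0.06  0.19]
turn [-0. -0.  0.]
```

>>> play_rows(
  motion=[
    [0, 0, -1, 0, 0, 0, -1],
    [0, 0, -3, 0, 0, 0, -1],
    [0, 0, -6, 0, 0, 0, -1],
    [0, 0, -9, 0, 0, 0, -1],
    [0, 0, -10, 0, 0, 0, -1],
  ],
)

```text
clock: 11.4
position: [0.6123, 0.2566, 0.1497]
tool_rot: [3.136, -0.002, 1.57]
force: [0.5, -0.2, 0.6]
grip_width: 0.0097
finger_force: 19.6
```

>>> play_rows(
  motion=[
    [-1.5, -0.2, 0, 0, 0, 0, -1],
    [-4, -0.5, 0, 0, 0, 0, -1],
    [-7, -0.9, 0, 0, 0, 0, -1],
    [-9, -1, 0, 0, 0, 0, -1],
    [-9, -1, 0, 0, 0, 0, -1],
  ],
)

```text
clock: 11.9
position: [0.6006, 0.1619, 0.1451]
tool_rot: [-3.141, 0.002, 1.567]
force: [-0.1, -0.0, -0.3]
grip_width: 0.0097
finger_force: 19.6
```

```bash
python3 st.py .6003 .1174 .145 3.1416 0 1.5708; python3 - <<'E'
from h import *
o=observe();v=grab("wrist","w6")
u,w=map(int,proj(v,o['position']-[0,0,.01]));print(u,w,proj(v,o['position']-[0,0,.034]),proj(v,[.598,.119,.084]))
u0,w0=max(u-80,0),max(w-80,0)
cv2.imwrite("pics/w6c.png",cv2.resize(v.im[w0:w0+120,u0:u0+160],None,fx=5,fy=5,interpolation=cv2.INTER_CUBIC)[...,::-1]);print(u0,w0)
E
```

```text
11.9 [0.6006 0.1619 0.1451] [-3.141e+00  2.000e-03  1.567e+00] F [-0.1 -0.  -0.3] grip 0.0097 19.6 q [-0.29  0.62 -0.1   1.68  0.08  0.85 -0.43]
shift cm [-4.45 -0.02  0.01]
turn [-0.     0.002 -0.004]
315 300 (np.float64(315.298302749476), np.float64(279.69940754944537)) (np.float64(311.45851907317723), np.float64(326.68848360021866))
235 220
```

View pics/w6c.png

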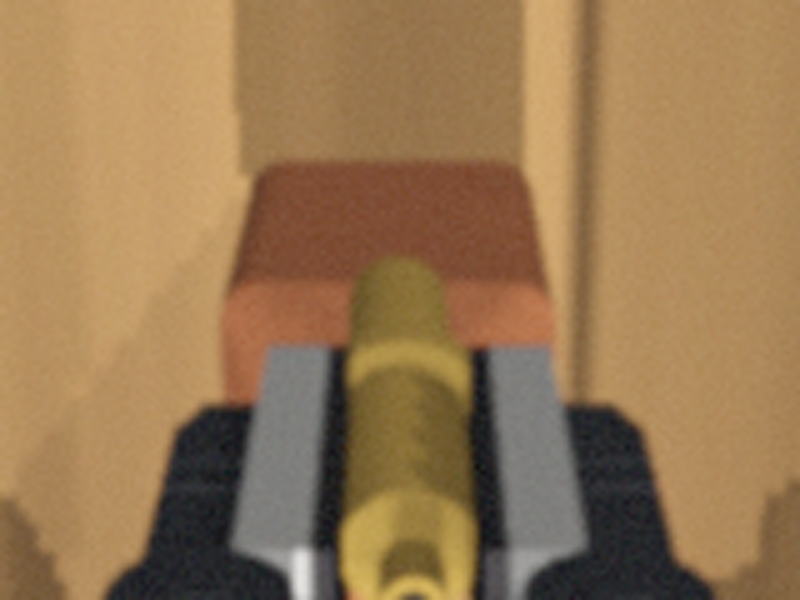

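The nozzle is held upright: outlet at pixel (317,338), flange centre at (317,293), far edge of the foot at (315,271.6). I convert these to positions.

```bash
python3 - <<'E'
from h import *
v=load("wrist","w6");T=.1451
b=np.array([.0022,-.0016,0])
for n,u,w,z in[("outlet",317,338.5,T+.026),("foot far edge",315,271.6,T-.036),("flange far top edge",317,288.5,T-.006),("flange far bottom",317,288.5,T-.010)]: print(n,(onplane(v,u,w,z)+b).round(4))
E
```

```text
outlet [0.6036 0.1621 0.1711]
foot far edge [0.6027 0.164  0.1091]
flange far top edge [0.6037 0.1678 0.1391]
flange far bottom [0.6037 0.166  0.1351]
```

>>> play_rows(
  motion=[
    [-1, 0, 0, 0, 0, 0, -1],
    [-2.5, 0, 0, 0, 0, 0, -1],
    [-4, 0, 0, 0, 0, 0, -1],
    [-4.3, 0, 0, 0, 0, 0, -1],
    [-4.3, 0, 0, 0, 0, 0, -1],
  ],
)

```text
clock: 12.45
position: [0.6006, 0.1222, 0.1453]
tool_rot: [3.142, 0.0, 1.57]
force: [-0.0, 0.3, 0.3]
grip_width: 0.0099
finger_force: 19.6
```

>>> play_rows(
  motion=[
    [0, 0, 1, 0, 0, 0, -1],
    [0, 0, 2, 0, 0, 0, -1],
    [0, 0, 2.6, 0, 0, 0, -1],
    [0, 0, 3, 0, 0, 0, -1],
    [0, 0, 3.2, 0, 0, 0, -1],
  ],
)

```text
clock: 12.95
position: [0.6013, 0.124, 0.1146]
tool_rot: [3.139, -0.001, 1.571]
force: [-9.6, -1.7, 42.6]
grip_width: 0.01
finger_force: 30.0
```

```bash
python3 st.py .6003 .1188 .094 3.1416 0 1.5708
```

```text
12.95 [0.6013 0.124  0.1146] [ 3.139e+00 -1.000e-03  1.571e+00] F [-9.6 -1.7 42.6] grip 0.01 30.0 q [-0.23  0.64 -0.1   1.72  0.08  0.78 -0.37]
shift cm [-0.52 -0.11  2.06]
turn [ 0.002 -0.001  0.   ]
```

The tool had overshot, so the foot met the rim about 5 mm off in y and the nozzle slid up in the grip a little. I lift, shift, settle and look.

>>> play_rows(
  motion=[
    [0, 0, -1, 0, 0, 0, -1],
    [0, 0, -2, 0, 0, 0, -1],
    [0, 0, -2, 0, 0, 0, -1],
    [-0.3, 0, -2, 0, 0, 0, -1],
    [-0.5, 0, -2, 0, 0, 0, -1],
  ],
)

```text
clock: 13.45
position: [0.6002, 0.1177, 0.1328]
tool_rot: [-3.141, 0.0, 1.571]
force: [-0.3, 0.7, -0.2]
grip_width: 0.0099
finger_force: 22.3
```

>>> play_rows(
  motion=[
    [0, 0, 0, 0, 0, 0, -1],
    [0, 0, 0, 0, 0, 0, -1],
    [0, 0, 0, 0, 0, 0, -1],
    [0, 0, 0, 0, 0, 0, -1],
    [0, 0, 0, 0, 0, 0, -1],
  ],
)

```text
clock: 13.95
position: [0.6005, 0.1182, 0.1333]
tool_rot: [-3.142, -0.0, 1.571]
force: [-0.2, -0.9, -0.3]
grip_width: 0.0098
finger_force: 22.3
```

```bash
python3 st.py .6003 .1188 .094 3.1416 0 1.5708; python3 - <<'E'
from h import *
o=observe();v=grab("wrist","w7")
u0,w0=235,210
cv2.imwrite("pics/w7c.png",cv2.resize(v.im[w0:w0+150,u0:u0+160],None,fx=4,fy=4,interpolation=cv2.INTER_CUBIC)[...,::-1])
E
```

```text
13.95 [0.6005 0.1182 0.1333] [-3.142 -0.     1.571] F [-0.2 -0.9 -0.3] grip 0.0098 22.3 q [-0.22  0.62 -0.1   1.72  0.08  0.81 -0.36]
shift cm [ 0.06 -0.02  3.93]
turn [ 0. -0.  0.]
```

View pics/w7c.png

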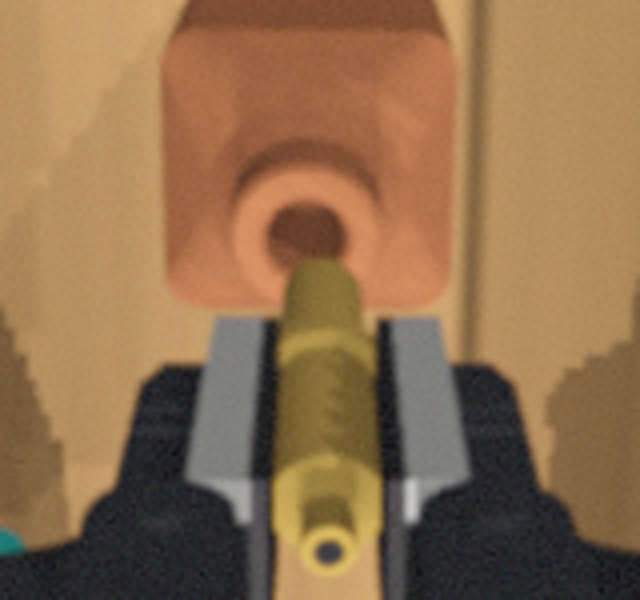

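The picture shows the bore at pixel (311.5,268), the outlet at (317.2,347.5) and the foot's far edge at (315.8,275). I compare them in the same view.

```bash
python3 - <<'E'
from h import *
v=load("wrist","w7");T=.1333
print("bore",onplane(v,311.5,268,.084).round(4))
for s in(.036,.033,.030):
    print(s,"outlet",onplane(v,317.2,347.5,T-s+.062).round(4)[:2],"foot far",onplane(v,315.8,275,T-s).round(4)[:2],"axis x at flange", onplane(v,316.7,296,T-s+.028).round(4)[:2])
print("TCP reproj",proj(v,[.6005,.1182,T]), -v.R.T@v.t)
E
```

```text
bore [0.5983 0.1189 0.084 ]
0.036 outlet [0.6013 0.116 ] foot far [0.6007 0.12  ] axis x at flange [0.6011 0.1211]
0.033 outlet [0.6012 0.118 ] foot far [0.6007 0.1212] axis x at flange [0.6011 0.1225]
0.03 outlet [0.6012 0.1199] foot far [0.6007 0.1224] axis x at flange [0.6011 0.1239]
TCP reproj (np.float64(315.29524263058005), np.float64(310.14439450366956)) [0.60084641 0.19019454 0.27452429]
```

The neck grip must have only tipped the horn: in this same view the bore sits 2.2 mm to -x of the nozzle axis, with y about right. I correct x, settle and descend.

>>> play_rows(
  motion=[
    [0, -0.2, 0, 0, 0, 0, -1],
    [0, -0.2, 0.5, 0, 0, 0, -1],
    [0, -0.2, 1, 0, 0, 0, -1],
    [0, -0.2, 1.3, 0, 0, 0, -1],
    [0, -0.2, 1.5, 0, 0, 0, -1],
  ],
)

```text
clock: 14.5
position: [0.5983, 0.1181, 0.1177]
tool_rot: [-3.141, 0.0, 1.571]
force: [-0.3, 0.4, -0.4]
grip_width: 0.0097
finger_force: 22.3
```

>>> play_rows(
  motion=[
    [0, 0, 0.2, 0, 0, 0, -1],
    [0, 0, 0.4, 0, 0, 0, -1],
    [0, 0, 0.6, 0, 0, 0, -1],
    [0, 0, 0.8, 0, 0, 0, -1],
    [0, 0, 0.8, 0, 0, 0, -1],
  ],
)

```text
clock: 15.0
position: [0.5983, 0.1181, 0.11]
tool_rot: [-3.141, 0.0, 1.571]
force: [0.2, -0.3, -1.0]
grip_width: 0.0097
finger_force: 22.3
```

```bash
python3 st.py .598 .1184 .09 3.1416 0 1.5708
```

```text
15.0 [0.5983 0.1181 0.11  ] [-3.141  0.     1.571] F [ 0.2 -0.3 -1. ] grip 0.0097 22.3 q [-0.23  0.64 -0.1   1.74  0.08  0.76 -0.36]
shift cm [ 0.03 -0.03  2.  ]
turn [-0.  0. -0.]
```

The foot is in the bore with no contact force. I push home.

>>> play_rows(
  motion=[
    [0, 0, 0.4, 0, 0, 0, -1],
    [0, 0, 0.8, 0, 0, 0, -1],
    [0, 0, 1.2, 0, 0, 0, -1],
    [0, 0, 1.5, 0, 0, 0, -1],
    [0, 0, 1.7, 0, 0, 0, -1],
  ],
)

```text
clock: 15.5
position: [0.5983, 0.1181, 0.0928]
tool_rot: [-3.141, 0.0, 1.571]
force: [0.2, -0.5, -0.6]
grip_width: 0.0099
finger_force: 22.3
```

>>> play_rows(
  motion=[
    [0, 0, 0.1, 0, 0, 0, -1],
    [0, 0, 0.2, 0, 0, 0, -1],
    [0, 0, 0.3, 0, 0, 0, -1],
    [0, 0, 0.4, 0, 0, 0, -1],
    [0, 0, 0.4, 0, 0, 0, -1],
  ],
)

```text
clock: 16.0
position: [0.5987, 0.1182, 0.0897]
tool_rot: [3.141, -0.0, 1.571]
force: [-1.5, -0.8, 4.8]
grip_width: 0.0099
finger_force: 22.7
```

```bash
python3 st.py
```

```text
16.0 [0.5987 0.1182 0.0897] [ 3.141 -0.     1.571] F [-1.5 -0.8  4.8] grip 0.0099 22.7 q [-0.23  0.67 -0.09  1.75  0.09  0.73 -0.37]
```

Home: contact at the expected height. I give a short firm push, release, rise and check.

>>> play_rows(
  motion=[
    [0, 0, 0.2, 0, 0, 0, -1],
    [0, 0, 0.3, 0, 0, 0, -1],
    [0, 0, 0, 0, 0, 0, -0.9],
    [0, 0, 0, 0, 0, 0, -0.5],
    [0, 0, 0, 0, 0, 0, -0.2],
  ],
)

```text
clock: 16.5
position: [0.5985, 0.1181, 0.0892]
tool_rot: [3.142, -0.0, 1.571]
force: [0.7, 0.5, 0.3]
grip_width: 0.0333
finger_force: 0.0
```

>>> play_rows(
  motion=[
    [0, 0, 0, 0, 0, 0, 0],
    [0, 0, -2, 0, 0, 0, 0.3],
    [0, 0, -6, 0, 0, 0, 1],
    [0, 0, -10, 0, 0, 0, 1],
    [0, 0, -13, 0, 0, 0, 1],
  ],
)

```text
clock: 17.0
position: [0.5987, 0.1182, 0.2215]
tool_rot: [3.14, -0.0, 1.571]
force: [1.7, 0.4, 0.1]
grip_width: 0.0855
finger_force: 0.0
```

>>> play_rows(
  motion=[
    [2, 3, -2, 0, 0, -0.14, 1],
    [2, 6, -4, 0, 0, -0.28, 1],
    [2, 9, -4, 0, 0, -0.42, 1],
    [2, 12, -4, 0, 0, -0.56, 1],
    [2, 12, -4, 0, 0, -0.7, 1],
  ],
)

```text
clock: 17.5
position: [0.7207, 0.1374, 0.2577]
tool_rot: [-3.141, -0.0, 2.275]
force: [-0.8, -0.1, -0.3]
grip_width: 0.0856
finger_force: 0.0
```

```bash
python3 st.py .66 .1176 .086 0 -2.269 0; python3 - <<'E'
from h import *
for n in("scene","side"):
    v=grab(n,n+"8");P=cloud(v)
    m=(np.hypot(P[...,0]-.6,P[...,1]-.118)<.05)&(P[...,2]>.092)&(P[...,2]<.15)
    print(n,m.sum(),np.nanmax(P[m][:,2]) if m.any() else 0,np.nanmedian(P[m],0))
E
```

```text
17.5 [0.7207 0.1374 0.2577] [-3.141 -0.     2.275] F [-0.8 -0.1 -0.3] grip 0.0856 0.0 q [-0.13  0.7  -0.25  1.22  0.17  1.24  0.32]
shift cm [ 2.42 -5.89 17.17]
turn [ 0.377  0.816 -0.81 ]
scene 45 0.11994519075518884 [0.60103864 0.12279941 0.10505413]
side 55 0.11813932267309013 [0.59476458 0.121104   0.10521697]
```

The nozzle top is at z≈0.12, as it should be when home. Now I finish the yaw and begin the tilt, high above.

>>> play_rows(
  motion=[
    [0, 0, 0, 0, 0, -0.14, 1],
    [0, 0, 0, 0, 0, -0.28, 1],
    [0, 0, 0, 0, 0, -0.42, 1],
    [0, 0, 0, 0, 0, -0.56, 1],
    [0, 0, 0, 0, 0, -0.7, 1],
  ],
)

```text
clock: 18.1
position: [0.718, 0.1383, 0.2594]
tool_rot: [-3.141, -0.0, 2.972]
force: [0.1, 0.2, -0.6]
grip_width: 0.0852
finger_force: 0.0
```

>>> play_rows(
  motion=[
    [0, 0, 0, 0, 0, -0.14, 1],
    [0, 0, 0, 0, 0, -0.17, 1],
    [0, 0, 0, 0, 0, -0.17, 1],
    [0, 0, 0, 0, 0, -0.17, 1],
    [0, 0, 0, 0, 0, -0.17, 1],
  ],
)

```text
clock: 18.6
position: [0.7184, 0.1382, 0.2594]
tool_rot: [-3.141, 0.0, 3.138]
force: [0.0, -0.1, 0.3]
grip_width: 0.0854
finger_force: 0.0
```

>>> play_rows(
  motion=[
    [0, 0, 0, 0, 0.12, 0, 1],
    [0, 0, 0, 0, 0.25, 0, 1],
    [0, 0, 0, 0, 0.38, 0, 1],
    [0, 0, 0, 0, 0.5, 0, 1],
    [0, 0, 0, 0, 0.5, 0, 1],
  ],
)

```text
clock: 19.1
position: [0.7112, 0.1335, 0.2487]
tool_rot: [-3.139, -0.469, 3.131]
force: [-0.3, -0.6, -1.4]
grip_width: 0.0852
finger_force: 0.0
```

```bash
python3 st.py .66 .1176 .086 0 -2.269 0
```

```text
19.1 [0.7112 0.1335 0.2487] [-3.139 -0.469  3.131] F [-0.3 -0.6 -1.4] grip 0.0852 0.0 q [-0.2   1.02 -0.08  0.69 -0.05  1.89  1.3 ]
shift cm [-2.8  -1.6  16.82]
turn [ 0.004  0.404 -0.009]
```

```bash
cat > kin.py <<'E'
import numpy as np
D=np.array([[.521,1.599,1.021,.6247,.2307],[1.02,.69,1.89,.7236,.2487],[.64,1.74,.76,.6098,.110],[.6,1.71,.84,.6115,.1475],[.7,1.58,.87,.6606,.1234],[.8,1.61,.73,.6618,.0459],[.67,1.75,.73,.6103,.0897]])
A=[];b=[]
for q2,q4,q6,r,z in D:
    s=q2+q4;t=s+q6
    # unknown: H,L1,L2,L3 (in-line links), e = elbow offset cancels approx
    A+=[[0,np.sin(q2),np.sin(s),np.sin(t)],[1,np.cos(q2),np.cos(s),np.cos(t)]];b+=[r,z]
x,res,_,_=np.linalg.lstsq(np.array(A),np.array(b),rcond=None)
if __name__=="__main__":
    print(x,np.abs(np.array(A)@x-b).max())
    H,L1,L2,L3=x
    for t in(30,35,40,45,50):
      for X in(.45,.5,.55,.583,.65,.7):
        for z in (.022,.1):
          a=np.pi+np.radians(t);wr=X-L3*np.sin(a);wz=z-L3*np.cos(a)-H
          d=np.hypot(wr,wz);c=(d*d-L1**2-L2**2)/(2*L1*L2)
          if abs(c)>1: continue
          q4=np.arccos(c);q2=np.arctan2(wr,wz)-np.arctan2(L2*np.sin(q4),L1+L2*np.cos(q4));q6=a-q2-q4
          print(t,X,z,np.round([q2,q4,q6],2),"OK" if q6<1.9 else "")
E
python3 kin.py
```

```text
[0.33211612 0.52780467 0.42645989 0.33553158] 0.003650211246956747
30 0.45 0.022 [0.86 1.75 1.06] OK
30 0.45 0.1 [0.73 1.74 1.19] OK
30 0.5 0.022 [0.91 1.6  1.15] OK
30 0.5 0.1 [0.79 1.6  1.28] OK
30 0.55 0.022 [0.97 1.45 1.25] OK
30 0.55 0.1 [0.86 1.44 1.36] OK
30 0.583 0.022 [1.01 1.34 1.32] OK
30 0.583 0.1 [0.91 1.33 1.42] OK
30 0.65 0.022 [1.11 1.09 1.46] OK
30 0.65 0.1 [1.02 1.08 1.56] OK
30 0.7 0.022 [1.21 0.86 1.59] OK
30 0.7 0.1 [1.13 0.85 1.69] OK
35 0.45 0.022 [0.91 1.67 1.17] OK
35 0.45 0.1 [0.79 1.67 1.29] OK
35 0.5 0.022 [0.96 1.53 1.27] OK
35 0.5 0.1 [0.85 1.52 1.38] OK
35 0.55 0.022 [1.02 1.36 1.37] OK
35 0.55 0.1 [0.92 1.36 1.47] OK
35 0.583 0.022 [1.07 1.25 1.43] OK
35 0.583 0.1 [0.97 1.25 1.54] OK
35 0.65 0.022 [1.18 0.98 1.59] OK
35 0.65 0.1 [1.09 0.98 1.69] OK
35 0.7 0.022 [1.29 0.72 1.74] OK
35 0.7 0.1 [1.2  0.72 1.83] OK
40 0.45 0.022 [0.96 1.6  1.28] OK
40 0.45 0.1 [0.84 1.61 1.39] OK
40 0.5 0.022 [1.01 1.45 1.38] OK
40 0.5 0.1 [0.9  1.45 1.48] OK
40 0.55 0.022 [1.08 1.28 1.48] OK
40 0.55 0.1 [0.97 1.29 1.58] OK
40 0.583 0.022 [1.13 1.16 1.55] OK
40 0.583 0.1 [
[... 159 characters left out ...]
2 [1.01 1.53 1.38] OK
45 0.45 0.1 [0.89 1.54 1.49] OK
45 0.5 0.022 [1.07 1.37 1.48] OK
45 0.5 0.1 [0.96 1.39 1.58] OK
45 0.55 0.022 [1.14 1.2  1.59] OK
45 0.55 0.1 [1.03 1.21 1.69] OK
45 0.583 0.022 [1.19 1.07 1.67] OK
45 0.583 0.1 [1.09 1.08 1.76] OK
45 0.65 0.022 [1.32 0.74 1.86] OK
45 0.65 0.1 [1.23 0.76 1.94] 
45 0.7 0.022 [1.49 0.35 2.09] 
45 0.7 0.1 [1.4  0.38 2.15] 
50 0.45 0.022 [1.07 1.46 1.48] OK
50 0.45 0.1 [0.95 1.48 1.58] OK
50 0.5 0.022 [1.13 1.3  1.59] OK
50 0.5 0.1 [1.02 1.32 1.68] OK
50 0.55 0.022 [1.2  1.11 1.71] OK
50 0.55 0.1 [1.09 1.13 1.79] OK
50 0.583 0.022 [1.25 0.97 1.79] OK
50 0.583 0.1 [1.15 0.99 1.87] OK
50 0.65 0.022 [1.41 0.6  2.01] 
50 0.65 0.1 [1.31 0.63 2.07]
```

```bash
python3 st.py .625 .1176 .112 0 -2.3916 0; python3 - <<'E'
from kin import x,np
H,L1,L2,L3=x
for X in(.6,.65,.7,.75,.8):
    z=.15;a=np.pi-.82;wr=X-L3*np.sin(a);wz=z-L3*np.cos(a)-H
    d=np.hypot(wr,wz);c=(d*d-L1**2-L2**2)/(2*L1*L2);q4=np.arccos(c);q2=np.arctan2(wr,wz)-np.arctan2(L2*np.sin(q4),L1+L2*np.cos(q4));print(X,np.round([q2,q4,a-q2-q4],2))
E
```

```text
19.1 [0.7112 0.1335 0.2487] [-3.139 -0.469  3.131] F [-0.3 -0.6 -1.4] grip 0.0852 0.0 q [-0.2   1.02 -0.08  0.69 -0.05  1.89  1.3 ]
shift cm [ 1.5  -1.64 16.08]
turn [ 0.004  0.281 -0.009]
0.6 [ 0.51  2.4  -0.59]
0.65 [ 0.54  2.28 -0.5 ]
0.7 [ 0.58  2.16 -0.43]
0.75 [ 0.63  2.04 -0.35]
0.8 [ 0.68  1.91 -0.27]
```

```bash
python3 - <<'E'
from kin import x,np
H,L1,L2,L3=x
for z in(.15,.25,.35,.45,.55,.65):
  for X in(.6,.7,.8,.9,1.0):
    a=np.pi-.82;wr=X-L3*np.sin(a);wz=z-L3*np.cos(a)-H
    d=np.hypot(wr,wz);c=(d*d-L1**2-L2**2)/(2*L1*L2)
    if abs(c)>1: continue
    q4=np.arccos(c);q2=np.arctan2(wr,wz)-np.arctan2(L2*np.sin(q4),L1+L2*np.cos(q4))
    if a-q2-q4>.2: print(z,X,np.round([q2,q4,a-q2-q4],2))
E
```

```text
0.25 1.0 [0.82 1.28 0.23]
0.35 0.9 [0.56 1.51 0.26]
0.35 1.0 [0.73 1.18 0.4 ]
0.45 0.6 [-0.06  2.07  0.31]
0.45 0.7 [0.13 1.87 0.32]
0.45 0.8 [0.3  1.64 0.37]
0.45 0.9 [0.48 1.37 0.46]
0.45 1.0 [0.68 1.04 0.6 ]
0.55 0.6 [-0.12  1.88  0.57]
0.55 0.7 [0.07 1.69 0.56]
0.55 0.8 [0.25 1.47 0.6 ]
0.55 0.9 [0.45 1.19 0.68]
0.55 1.0 [0.67 0.82 0.83]
0.65 0.6 [-0.14  1.65  0.81]
0.65 0.7 [0.05 1.47 0.8 ]
0.65 0.8 [0.25 1.24 0.83]
0.65 0.9 [0.46 0.94 0.93]
0.65 1.0 [0.75 0.44 1.14]
```

>>> play_rows(
  motion=[
    [1.5, -0.5, 2, 0, 0.06, 0, 1],
    [1.5, -1, 5, 0, 0.12, 0, 1],
    [1.5, -1.5, 9, 0, 0.18, 0, 1],
    [1.5, -1.6, 13, 0, 0.24, 0, 1],
    [1.5, -1.6, 16, 0, 0.28, 0, 1],
  ],
)

```text
clock: 19.6
position: [0.6246, 0.1176, 0.1121]
tool_rot: [-3.137, -0.749, 3.129]
force: [-0.0, -0.2, -0.0]
grip_width: 0.0856
finger_force: 0.0
```

>>> play_rows(
  motion=[
    [0, 0, 0, 0, 0, 0, 1],
    [0, 0, 0, 0, 0, 0, 1],
    [0, 0, 0, 0, 0, 0, 1],
    [0, 0, 0, 0, 0, 0, 1],
    [0, 0, 0, 0, 0, 0, 1],
  ],
)

```text
clock: 20.1
position: [0.6268, 0.118, 0.1157]
tool_rot: [-3.139, -0.742, 3.132]
force: [0.6, 0.0, 1.0]
grip_width: 0.0856
finger_force: 0.0
```

```bash
python3 st.py .585 .1176 .022 0 -2.3916 0;  python3 - <<'E'
from h import *
v=grab("wrist","w9");cv2.imwrite("pics/w9.png",v.im[...,::-1])
E
```

```text
20.1 [0.6268 0.118  0.1157] [-3.139 -0.742  3.132] F [0.6 0.  1. ] grip 0.0856 0.0 q [-0.16  1.13 -0.11  0.91 -0.07  1.83  1.32]
shift cm [-3.26 -0.06  9.73]
turn [ 0.004  0.008 -0.007]
```

View pics/w9.png

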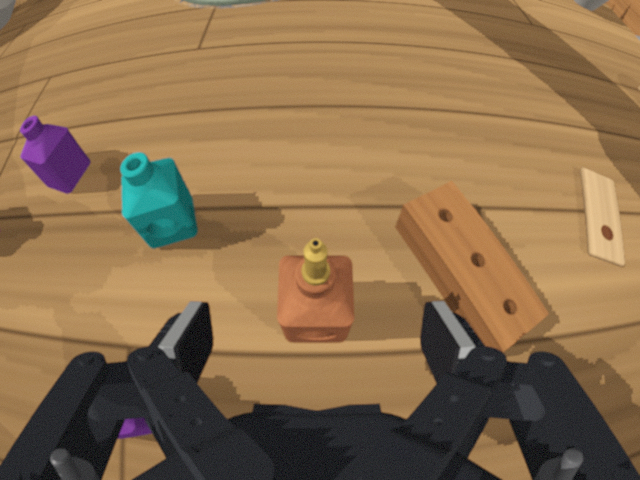

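The nozzle stands home in the neck at (316,260), the horn is centred between the fingers, and the hole shows on its near side at (318,336). That used up my picture views, so the rest goes by numbers. I descend and grip.

>>> play_rows(
  motion=[
    [-0.6, 0, 2, 0, 0, 0, 1],
    [-1.3, 0, 4, 0, 0, 0, 1],
    [-2, 0, 6, 0, 0, 0, 1],
    [-2.6, 0, 8, 0, 0, 0, 1],
    [-3.2, 0, 9.7, 0, 0, 0, 1],
  ],
)

```text
clock: 20.65
position: [0.5836, 0.118, 0.021]
tool_rot: [-3.139, -0.744, 3.132]
force: [0.4, 0.4, -0.3]
grip_width: 0.085
finger_force: 0.0
```

>>> play_rows(
  motion=[
    [0, 0, 0, 0, 0, 0, 1],
    [0, 0, 0, 0, 0, 0, 1],
    [0, 0, 0, 0, 0, 0, 0.4],
    [0, 0, 0, 0, 0, 0, 0.2],
    [0, 0, 0, 0, 0, 0, 0],
  ],
)

```text
clock: 21.15
position: [0.5844, 0.118, 0.0221]
tool_rot: [-3.139, -0.744, 3.132]
force: [3.2, 0.9, 8.0]
grip_width: 0.046
finger_force: 23.0
```

```bash
python3 st.py .585 .1176 .022 0 -2.3916 0
```

```text
21.15 [0.5844 0.118  0.0221] [-3.139 -0.744  3.132] F [3.2 0.9 8. ] grip 0.046 23.0 q [-0.16  1.16 -0.12  1.09 -0.06  1.62  1.33]
shift cm [-0.05 -0.04 -0.04]
turn [ 0.004  0.006 -0.007]
```

>>> play_rows(
  motion=[
    [0, 0, 0, 0, 0, 0, -0.4],
    [0, 0, 0, 0, 0, 0, -0.4],
    [1, 0, -1, 0, 0, 0, -0.4],
    [3, 0, -3.2, 0, 0, 0, -0.4],
    [5, 0, -5.4, 0, 0, 0, -0.4],
  ],
  squeeze=50,
)

```text
clock: 21.65
position: [0.5834, 0.1181, 0.0964]
tool_rot: [-3.139, -0.745, 3.132]
force: [0.7, 0.1, -2.7]
grip_width: 0.0453
finger_force: 51.4
```

>>> play_rows(
  motion=[
    [2, 0, -2.1, 0, -0.08, 0, -0.4],
    [4, 0, -4.3, 0, -0.2, 0, -0.4],
    [6, 0, -6.4, 0, -0.32, 0, -0.4],
    [8, 0, -8.6, 0, -0.44, 0, -0.4],
    [9, 0, -9.7, 0, -0.52, 0, -0.4],
  ],
)

```text
clock: 22.15
position: [0.5836, 0.1187, 0.2317]
tool_rot: [-3.141, -0.215, 3.134]
force: [0.5, -0.0, -1.7]
grip_width: 0.0455
finger_force: 51.9
```

```bash
python3 st.py .7 .118 .48 3.1416 0.82 3.1416; python3 - <<'E'
E
```

```text
22.15 [0.5836 0.1187 0.2317] [-3.141 -0.215  3.134] F [ 0.5 -0.  -1.7] grip 0.0455 51.9 q [-0.19  0.59 -0.12  1.49  0.    1.27  1.26]
shift cm [-6.070e+00  1.000e-02 -2.674e+01]
turn [-0.003 -1.035 -0.008]
```

>>> play_rows(
  motion=[
    [-0.6, 0, -2.5, 0, -0.1, 0, -0.4],
    [-1.5, 0, -6, 0, -0.2, 0, -0.4],
    [-2.4, 0, -10, 0, -0.3, 0, -0.4],
    [-3.2, 0, -14, 0, -0.4, 0, -0.4],
    [-4, 0, -17, 0, -0.5, 0, -0.4],
  ],
)

```text
clock: 22.65
position: [0.6605, 0.1181, 0.388]
tool_rot: [-3.141, 0.282, 3.134]
force: [1.6, 0.4, -3.8]
grip_width: 0.0458
finger_force: 51.8
```

```bash
python3 st.py .7 .118 .48 3.1416 0.826 3.1416
```

```text
22.65 [0.6605 0.1181 0.388 ] [-3.141  0.282  3.134] F [ 1.6  0.4 -3.8] grip 0.0458 51.8 q [-0.25  0.34 -0.08  1.51  0.14  1.03  1.19]
shift cm [-6.35  0.02 -7.74]
turn [-0.005 -0.544 -0.007]
```

>>> play_rows(
  motion=[
    [-1, 0, -1.2, 0, -0.1, 0, -0.4],
    [-2.4, 0, -3, 0, -0.2, 0, -0.4],
    [-4, 0, -5, 0, -0.3, 0, -0.4],
    [-5.3, 0, -6.6, 0, -0.42, 0, -0.4],
    [-6.3, 0, -7.7, 0, -0.53, 0, -0.4],
  ],
)

```text
clock: 23.15
position: [0.6993, 0.1179, 0.4779]
tool_rot: [-3.141, 0.811, 3.134]
force: [1.1, -0.9, -1.6]
grip_width: 0.0454
finger_force: 51.8
```

>>> play_rows(
  motion=[
    [0, 0, 0, 0, 0, 0, -0.4],
    [0, 0, 0, 0, 0, 0, -0.4],
    [0, 0, 0, 0, 0, 0, -0.4],
    [0, 0, 0, 0, 0, 0, -0.4],
    [0, 0, 0, 0, 0, 0, -0.4],
  ],
)

```text
clock: 23.65
position: [0.7, 0.1177, 0.475]
tool_rot: [-3.138, 0.804, 3.135]
force: [-1.1, -0.1, -2.9]
grip_width: 0.0457
finger_force: 51.9
```

```bash
python3 st.py .7 .118 .48 3.1416 0.826 3.1416; python3 - <<'E'
from h import *
from scipy.spatial.transform import Rotation as Ro
o=observe();R=Ro.from_euler('xyz',o['tool_rot']).as_matrix();p=o['position'];g=p-.019*R[:,2]
print("grasp",g)
for n in("scene","side","wrist"):
    v=grab(n,n+"10");P=cloud(v);hsv=cv2.cvtColor(v.im,cv2.COLOR_RGB2HSV)
    near=np.linalg.norm(P-g,axis=-1)<.11
    clay=near&(cv2.inRange(hsv,(2,90,40),(14,255,255))>0)
    brass=near&(cv2.inRange(hsv,(19,90,40),(35,255,255))>0)
    for k,m in(("clay",clay),("brass",brass)):
        if m.sum()>5:
            q=P[m];print(n,k,m.sum(),"min",np.percentile(q,3,axis=0).round(3),"max",np.percentile(q,97,axis=0).round(3),"mean",q.mean(0).round(3))
            if k=="brass" and m.sum()>20: 
                c=q-q.mean(0);d=np.linalg.svd(c,full_matrices=False)[2][0];print("  axis",d.round(2))
            if k=="clay" and n=="scene":
                z=q[:,2];t=q[z>np.percentile(z,85)-.004];A=np.c_[t[:,:2],np.ones(len(t))];print("  top slope",np.linalg.lstsq(A,t[:,2],rcond=None)[0].round(3),len(t))
E
```

```text
23.65 [0.7    0.1177 0.475 ] [-3.138  0.804  3.135] F [-1.1 -0.1 -2.9] grip 0.0457 51.9 q [-0.4   0.15  0.02  1.76  0.56  0.53  0.8 ]
shift cm [-0.36  0.03 -0.35]
turn [-0.008 -0.022 -0.004]
grasp [0.68633448 0.11780542 0.48815815]
scene clay 1452 min [0.636 0.095 0.47 ] max [0.724 0.175 0.533] mean [0.698 0.128 0.5  ]
  top slope [-0.245  0.015  0.679] 649
side clay 633 min [0.638 0.108 0.468] max [0.717 0.153 0.512] mean [0.669 0.134 0.488]
side brass 80 min [0.605 0.118 0.483] max [0.634 0.125 0.491] mean [0.619 0.122 0.488]
  axis [-1.   -0.07 -0.05]
wrist clay 15187 min [0.638 0.097 0.469] max [0.677 0.139 0.51 ] mean [0.658 0.118 0.495]
wrist brass 5197 min [0.602 0.113 0.484] max [0.635 0.124 0.494] mean [0.617 0.118 0.49 ]
  axis [0.99 0.01 0.13]
```

```bash
python3 - <<'E'
from h import *
v=load("scene","scene10");P=cloud(v);hsv=cv2.cvtColor(v.im,cv2.COLOR_RGB2HSV)
m=(P[...,0]>.66)&(P[...,0]<.725)&(np.abs(P[...,1]-.118)<.03)&(P[...,2]>.46)&(P[...,2]<.54)&(cv2.inRange(hsv,(2,90,40),(14,255,255))>0)
q=P[m];print(len(q));best=0;r=np.random.default_rng(0)
for _ in range(800):
    a,b,c=q[r.choice(len(q),3)];n=np.cross(b-a,c-a);n/=np.linalg.norm(n)+1e-12
    if abs(n[2])<.7: continue
    s=np.abs((q-a)@n)<.0015
    if s.sum()>best: best=s.sum();S=s
t=q[S];n=np.linalg.svd(t-t.mean(0))[2][2];n*=np.sign(n[2]);print(best,t.mean(0).round(4),n.round(3))
lo=q[(~S)&((q-t.mean(0))@n<-.004)];lo=lo[(np.abs(lo[:,0]-.694)<.02)];print("below top, inside",len(lo),lo.mean(0).round(3) if len(lo) else "")
E
```

```text
1241
357 [0.6955 0.123  0.5094] [0.019 0.033 0.999]
below top, inside 233 [0.698 0.131 0.493]
```

The top face is level (normal within 0.04 rad of vertical), the nozzle tip stands 36 mm out of the rim, and the horn is steady in the grip. I hand in.

```bash
python3 -c "
from workcell import bot
print(bot.job_done())"
```

```text
the job is handed in; nothing more can be done
None
```

I handed the job in: the nozzle is home in the horn's neck, and the horn is held level with its filling hole facing up (mouth about 0.51 m above the bench), though I viewed 11 pictures instead of the allowed 10 and no judge's verdict was shown.

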